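# Plug a finned housing and hold the vacuum lever in the green for a leak check

## Robot

A 6-joint arm with a two-finger parallel gripper is mounted at the origin on the work surface. World frame = base frame: x ahead of the robot, y to its left, z up, the work surface at z = 0. Lengths are in m, angles in rad, forces in N, time in s.
With the tool pointing down it reaches from about 0.375 to 0.975 m from the base axis. Payload 3.8 kg.
Tool frame: the origin (TCP) lies at the very end of the fingers, on their centre line; the grasp point (between the pads) lies bot.hold_point_z behind it (bot.hold_point_z is the distance from the TCP to the grasp point, in m); z points along the fingers, y is the line along which they close (so a half turn about z gives the same grasp; the last joint's range is limited). The gripper opens to 85 mm and grips with 20 to 120 N. Pads are 22 mm wide; open, the fingers measure 114 mm over their backs; the gripper's body (76 mm by 85 mm) begins 54 mm behind the grasp point. The pads swing forward as they close: fully open they stand 13 mm farther back than shut.
Start: joints at [1.2, 0.264, 1.604, -0, 1.274, -0.037], TCP at [0.221, 0.638, 0.231] pointing down, gripper open.
Joint ranges: [-2.63, 2.63], [-0.94, 2.18], [0.31, 2.57], [-1.31, 4.45], [0, 2.66], [-2.55, 2.55]. Speed limits (rad/s): [2.57, 2.57, 3.14, 3.14, 3.14, 3.14].

## Interface

Orientations are given as a rotation vector (axis times angle).
In Python, from workcell import bot, imaging, status, finish_job gives the robot as it stands (bot), with the cameras (imaging), the readings (status) and the job as plain functions.
- The arm moves only by the shell command python3 jog.py 'ROWS' [OPENING] [FORCE]. ROWS is a JSON list of rows, 1 to 5 of them, each written [[dx, dy, dz], turn]: dx, dy, dz in m, then a turn about the tool's z in rad; each row shifts and turns the commanded pose from where the row before left it, along the tool's axes as they then stand; what a row does not reach is not made up. A row lasts 1/8 s, in which the tool goes at most 0.0625 m and 0.188 rad, less where a joint would pass 70% of its speed; a pose out of reach is approached as far as the arm can. OPENING is the opening from 0.0 (shut) to 1.0 (fully open), set as the command begins (- or left out keeps the last). The fingers move at their own pace and stop on an object; FORCE is the grip in N (left out, the last holds). Time passes only in rows, so rows that do not move let the fingers close. It prints the time, the measured TCP pose, the force, the opening and the grip force at its end. Input that does not fit is refused with a message, and nothing moves.
- status.read_state(): the state, without advancing time (a new reading comes with each control period).
- imaging.read_camera(name): name is "scene" or "top" or "wrist"; returns the picture (480x640x3 uint8, red, green, blue); there is no depth.
- imaging.camera_info(name): a dict with "intrinsics" (3x3 intrinsics, pixels), "extrinsics" (4x4, takes a point from camera to world coordinates). Camera axes: x right, y down, z forward; pixel columns grow to the right and rows downward; lengths in m; the calibration is good to about 2 mm. A picture is of the moment at which its call begins: read the wrist's pose just before it. camera_info takes no time and is no camera call; for the wrist camera it gives the pose at the moment of the call.
- finish_job(): hands the job in; it is judged then, once.
The state is a dict: "time": time; "q": joint angles; "joint_vel": joint speeds; "joint_torque": joint torques, N m; "tool_pos": TCP position; "tcp_rot": TCP orientation; "wrist_force": force on the tool from outside, world axes, zero at the start; "torque": the same for the moment, N m; "width": opening from 0.0 (shut) to 1.0 (fully open); "grip_force": force on a finger pad.
Only numpy, scipy, OpenCV 4.12 (cv2) and the standard library are available. Lean on these libraries where they do the work, as an engineer would, in place of code of your own. Each camera call takes 0.05 s, during which the arm holds its last target. There are 200 camera calls.

## Task

Leak-check the finned housing clamped on the vacuum test stand: set the yellow bung, the one that matches the yellow ring round the housing's open port, upright into that port until its flange sits flat on the rim, and let go of it. Only then press the stand's spring-loaded black thumb lever down until the gauge needle stands in the green sector, without ever running it into the red, hold it steady there for at least three seconds and finish your program still holding it there. Leave the other bungs and everything else on the bench where they are, standing as they stand.

Things in the scene. Friction and masses are not known exactly. Their poses are not given: they have to be found in the camera images.
- bung_yellow: The yellow tapered rubber bung, about 60 g, loose, standing upright on its small end in the blue tray. Origin: centre of its underside (small end), z up its axis. Cone 24 mm across at the bottom, 29.6 mm at 22 mm height; flange 42 mm across from 22 to 26 mm; knurled aluminium knob 24 mm across from 26 to 59 mm, to be gripped from above at any yaw
- bung_blue: A smaller blue bung, loose, in the same tray (flange 32 mm across, knob 20 mm across, 55 mm tall, origin at its underside); not wanted, leave standing
- bung_red: A larger red bung, loose, in the same tray (flange 54 mm across, knob 28 mm across, 61 mm tall, origin at its underside); not wanted, leave standing
- tray: Blue open tray, fixed, 215 mm along its x, 75 mm along its y, walls 22 mm high, floor 3 mm; origin at the centre of its underside. The three bungs stand in it in a row along its x, about 66 mm apart, in any order
- port (a point): Centre of the open port's rim on top of the housing (z axis up): a round boss 46 mm across standing 12 mm above the housing's top, a yellow ring round its foot, a straight bore 32 mm across and over 40 mm deep; the rim is about 116 mm above the bench. With the bung home its flange lies on this rim, so the bung's origin is 22 mm below this point
- stand: The vacuum test stand, fixed: aluminium base plate 260 mm along its x, 400 mm along its y, 15 mm thick; origin at the centre of its underside, x pointing away from the operator. The housing is clamped on its +y half; on its -y half a 65 mm high grey manifold at the back carries the lever valve and a 66 mm gauge that reaches about 140 mm above the bench
- lever_pad (a point): Centre of the top face of the lever's black thumb pad (46 x 34 mm). The pad points to the stand's -x (the operator), 120 mm from a level pivot along the stand's y, 115 mm above the bench. At rest the lever slopes up 0.30 rad, this point about 158 mm above the bench; at the middle of the green it is nearly level, about 118 mm above the bench and 8 mm further from the pivot. Free room below
- vac_lever (a joint): Angle of the spring-return lever in rad: 0 at rest (up), grows as the pad is pressed, 0.60 at the stop. Green sector 0.26 to 0.42 (middle 0.34), red from 0.50. Pressing straight down on the pad takes about 3 N to start, 7 N in the middle of the green, 12 N at the stop; let go, it springs back up
- needle (a joint): Angle of the black gauge needle in rad, clockwise from its zero at the dial's lower left as the operator (on the robot's side) sees it: it follows the lever at 7.5 times its angle. Green sector 1.95 to 3.15, red from 3.75 to 4.5
- housing: The finned aluminium housing, fixed, 120 mm along its x, 92 mm along its y over the fins, 84 mm tall without the port boss, clamped by low toe clamps at its two ends; origin at the centre of its underside, 20 mm above the bench
- wrench: Loose steel open-ended wrench, 160 mm, lying on the bench; leave alone
- deburrer: Loose screwdriver-like deburring tool, 150 mm, lying on the bench; leave alone
- soft_jaw: Loose aluminium jaw block, 90 by 40 by 30 mm; leave alone
- collet_nut: Loose dark steel ring nut, 40 mm across, 18 mm high; leave alone
- tool_holder: Loose steel taper tool holder standing on its nut, 46 mm across, 127 mm tall; leave alone
- scriber: Loose red pen-shaped scriber, 12 mm thick, 142 mm long; leave alone

How it is judged:
On the way, in this order (a step that is already met when the one before it is completed fails the run):
1. the yellow bung stands home in the port and has been let go (horizontal distance between bung_yellow and port below 0.003 m and z of bung_yellow in the frame of port between -0.0245 and -0.0195 m and angle between bung_yellow's own z axis and vertical below 0.07 rad and contact force between the fingers and bung_yellow below 0.2 N), for 0.3 s.
2. the lever is held with the needle in the green for two seconds and more (horizontal distance between bung_yellow and port below 0.003 m and z of bung_yellow in the frame of port between -0.0245 and -0.0195 m and angle between bung_yellow's own z axis and vertical below 0.07 rad and value of joint vac_lever between 0.25 and 0.43 rad and contact force between any of the fingers, the arm and vac_lever above 4 N), for 2 s.
At the end, for the whole second after the job is handed in: The yellow bung is home in the port (its axis within 3 mm of the port's, flange within 2.5 mm of the rim, within 0.07 rad of upright) and untouched; the robot presses on the lever with more than 4 N and the lever stays still between 0.25 and 0.43 rad (needle in the green) (all of step 2 and velocity of joint vac_lever between -0.05 and 0.05 rad/s and contact force between the fingers and bung_yellow below 0.2 N); the arm keeps its last pose, push and grip.
It fails at once if the needle runs into the red (lever beyond 0.50 rad) (value of joint vac_lever above 0.5 rad).
It fails at once if the lever is pressed (beyond 0.15 rad) while the port is open (value of joint vac_lever above 0.15 rad and distance between bung_yellow and port above 0.035 m).
It fails at once if another thing on the bench is moved by more than 30 mm or knocked over (distance of any of bung_blue, bung_red, wrench, deburrer, soft_jaw, collet_nut, tool_holder, scriber from where it was at the start of the episode above 0.03 m or angle between any of bung_blue, bung_red, tool_holder's own z axis and vertical above 0.5 rad).
It also fails if it takes over 58 s, if anything falls off the work surface, if the arm or the gripper's body presses on something with over 40 N, if the wrist force passes 120 N, or if a joint passes its speed limit or range.

## Working session

There is one attempt and no reset: what is moved stays moved. The work goes in short steps, Python scripts to look and compute and a shell command to move; the robot and the scene stay as the last step left them, time stands still between calls to the robot, and variables do not carry over. Pictures are saved under pics/ and viewed, at most 10 in all, crops included, and the job is handed in when it is done.

```bash
ls; mkdir -p pics; python3 - <<'E'
from workcell import bot, imaging, status, finish_job
import cv2
for n in("scene","top"):
    im=imaging.read_camera(n); cv2.imwrite(f"pics/{n}0.png",im[:,:,::-1]); i=imaging.camera_info(n); print(n,i)
s=status.read_state(); print(s, bot.hold_point_z)
E
```

```text
jog.py
pics
workcell.py
scene {'intrinsics': array([[467.72762624,   0.        , 322.51912011],
       [  0.        , 467.72762624, 241.18377198],
       [  0.        ,   0.        ,   1.        ]]), 'extrinsics': array([[ 0.40358887,  0.5499624 , -0.7312027 ,  1.34970311],
       [ 0.91483091, -0.23019849,  0.33180274, -0.36244697],
       [ 0.01415728, -0.80283872, -0.59602815,  0.79737632],
       [ 0.        ,  0.        ,  0.        ,  1.        ]])}
top {'intrinsics': array([[605.16873246,   0.        , 329.93858885],
       [  0.        , 605.16873246, 242.12889792],
       [  0.        ,   0.        ,   1.        ]]), 'extrinsics': array([[-0.02005052, -0.99791636,  0.06132634,  0.41937413],
       [-0.99977004,  0.02047878,  0.00636267,  0.00782977],
       [-0.0076053 , -0.06118466, -0.99809749,  1.49385293],
       [ 0.        ,  0.        ,  0.        ,  1.        ]])}
{'time': 0.1, 'q': array([ 1.20011584e+00,  2.64724191e-01,  1.60521868e+00,  2.80245930e-05,
        1.27371575e+00, -3.68960383e-02]), 'joint_vel': array([-1.07762271e-03,  8.80703470e-06, -3.77006991e-03, -6.94444970e-04,
       -1.24960372e-03, -8.99155202e-04]), 'joint_torque': array([-3.09812467e-04, -5.16714656e+01, -3.68587947e+01, -1.28892007e-04,
        6.23634551e-03,  1.11416225e-05]), 'tool_pos': array([0.220897  , 0.63713833, 0.23006541]), 'tcp_rot': array([-0.52181552, -3.0975008 ,  0.00316909]), 'wrist_force': array([ 0.98707929, -0.17302936, -1.11231957]), 'torque': array([ 0.00461925, -0.02735129,  0.01957032]), 'grip_force': 0.0, 'width': 1.0003278852668824} 0.0187
```

View pics/scene0.png

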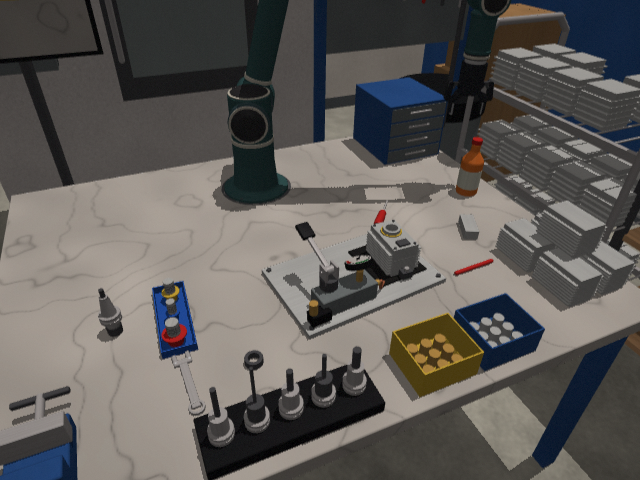

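View pics/top0.png

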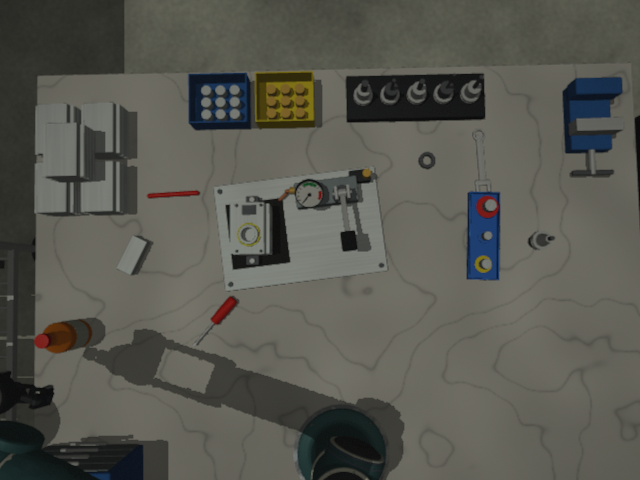

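The top view shows the yellow bung at about (483,264), blue at (487,236), red at (487,205), the port at (248,235) and the black pad at (349,240). The needle is at rest. I'll measure these with masks and rays.

```bash
cat > h.py <<'E'
from workcell import bot, imaging, status, finish_job
import cv2, numpy as np
from scipy.spatial.transform import Rotation as R
def ray(n,uv,z,info=None):
    i=info or imaging.camera_info(n); K,T=i["intrinsics"],i["extrinsics"]
    d=T[:3,:3]@np.linalg.solve(K,[uv[0],uv[1],1.]); o=T[:3,3]
    return o+d*(z-o[2])/d[2]
def tri(obs):
    A=np.zeros((3,3));b=np.zeros(3)
    for n,uv in obs:
        i=imaging.camera_info(n);T=i["extrinsics"];d=T[:3,:3]@np.linalg.solve(i["intrinsics"],[*uv,1.]);d/=np.linalg.norm(d)
        P=np.eye(3)-np.outer(d,d);A+=P;b+=P@T[:3,3]
    return np.linalg.solve(A,b)
def blobs(im,lo,hi,box=(0,0,640,480),amin=15):
    h=cv2.cvtColor(im,cv2.COLOR_RGB2HSV); m=cv2.inRange(h,np.array(lo),np.array(hi))
    x0,y0,x1,y1=box; k=np.zeros_like(m);k[y0:y1,x0:x1]=m[y0:y1,x0:x1]
    cs,_=cv2.findContours(k,cv2.RETR_EXTERNAL,cv2.CHAIN_APPROX_NONE)
    out=[]
    for c in cs:
        if len(c)>=5 and cv2.contourArea(c)>=amin:
            hu=cv2.convexHull(c); e=cv2.fitEllipse(hu if len(hu)>=5 else c); out.append((np.round(e[0],1),np.round(e[1],1),round(e[2]),cv2.contourArea(c),cv2.boundingRect(c)))
    return out
def tool(dw):  # world shift -> tool axes
    s=status.read_state(); return R.from_rotvec(s["tcp_rot"]).inv().apply(dw)
E
python3 - <<'E'
from h import *
t=cv2.imread("pics/top0.png")[:,:,::-1].copy(); s=cv2.imread("pics/scene0.png")[:,:,::-1].copy()
Y=((20,90,60),(35,255,255))
for b in blobs(t,*Y,(465,245,500,285)): print("top bung",b,ray("top",b[0],.029))
for b in blobs(t,*Y,(225,215,270,260)): print("top ring",b,ray("top",b[0],.104))
for b in blobs(t,(0,0,0),(180,255,45),(335,225,362,255)): print("top pad",b,ray("top",b[0],.158))
for b in blobs(t,(105,150,60),(125,255,255),(460,185,505,285)): print("tray",b,ray("top",b[0],.022))
for b in blobs(s,*Y,(155,275,190,305)): print("sc bung",b,ray("scene",b[0],.029))
for b in blobs(s,*Y,(370,215,415,245)): print("sc ring",b,ray("scene",b[0],.104))
for b in blobs(s,(0,0,0),(180,255,45),(290,215,322,245)): print("sc pad",b,ray("scene",b[0],.158))
cv2.imwrite("pics/crop.png",cv2.resize(np.hstack([t[215:285,225:295],t[215:285,310:380],t[215:285,450:520]])[:,:,::-1],None,fx=3.6,fy=3.6,interpolation=cv2.INTER_CUBIC))
E
```

```text
top bung (array([482.7, 263.7]), array([15.9, 16.6]), 148, 86.5, (475, 256, 16, 17)) [ 0.44962208 -0.35067707  0.029     ]
top ring (array([248.3, 234.1]), array([22.8, 23.1]), 60, 390.5, (237, 223, 23, 23)) [0.52717231 0.20448195 0.104     ]
top pad (array([348.6, 240.4]), array([16.5, 23.4]), 173, 243.0, (341, 231, 16, 20)) [ 0.50443633 -0.02499311  0.158     ]
tray (array([485.1, 233.9]), array([54.2, 95.6]), 178, 2036.0, (468, 192, 32, 88)) [ 0.52212365 -0.36079131  0.022     ]
sc bung (array([170.6, 292.5]), array([15.8, 17.4]), 104, 88.0, (162, 286, 17, 15)) [ 0.45498559 -0.3519514   0.029     ]
sc ring (array([391. , 230.5]), array([11.7, 21.3]), 94, 29.5, (381, 227, 21, 10)) [0.52495822 0.20491349 0.104     ]
sc pad (array([305.1, 231. ]), array([13.8, 22.2]), 143, 175.5, (296, 222, 19, 18)) [ 0.51254104 -0.02817649  0.158     ]
```

View pics/crop.png

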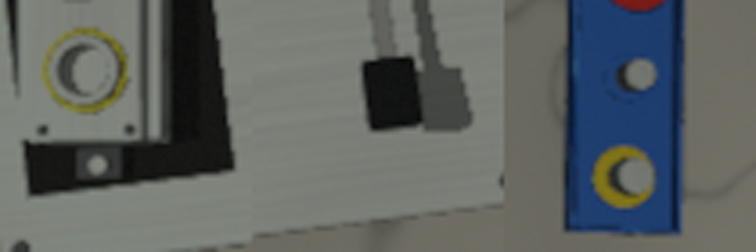

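Pictured and measured: bung ≈(0.450,-0.351), port ≈(0.527,0.2045) and pad ≈(0.505,-0.025), all in reach. Next I turn the tool so it closes along world y, then go above the bung.

```bash
python3 jog.py '[[[0, 0, -0.03], -0.17], [[0, 0, -0.03], -0.165], [[-0.025, -0.049, 0], 0], [[-0.025, -0.049, 0], 0], [[-0.025, -0.049, 0], 0]]'
python3 jog.py '[[[-0.025, -0.049, 0], 0], [[-0.025, -0.049, 0], 0], [[-0.025, -0.049, 0], 0], [[-0.025, -0.049, 0], 0], [[-0.025, -0.049, 0], 0]]'
python3 jog.py '[[[-0.025, -0.049, 0], 0], [[0, -0.055, 0], 0], [[0, -0.055, 0], 0], [[0, -0.055, 0], 0], [[0, -0.055, 0], 0]]'
python3 jog.py '[[[0, -0.055, 0.01], 0], [[0, -0.055, 0.01], 0], [[0, -0.055, 0.01], 0], [[0, -0.055, 0.01], 0], [[0, -0.055, 0.01], 0]]'
python3 jog.py '[[[0, -0.04, 0.03], 0], [[0, 0, 0], 0], [[0, 0, 0], 0]]'
```

```text
time: 0.72
tool_pos: [0.2966, 0.4892, 0.2907]
tcp_rot: [0.003, -3.141, 0.001]
wrist_force: [0.6, 0.5, 0.5]
width: 1.001
grip_force: 0.0
time: 1.35
tool_pos: [0.4219, 0.2442, 0.2909]
tcp_rot: [0.002, -3.141, 0.0]
wrist_force: [-0.1, 0.8, 1.1]
width: 0.998
grip_force: 0.0
time: 1.98
tool_pos: [0.4464, -0.0247, 0.291]
tcp_rot: [0.002, -3.142, -0.0]
wrist_force: [1.3, -0.4, -0.3]
width: 0.999
grip_force: 0.0
time: 2.6
tool_pos: [0.4467, -0.2997, 0.2406]
tcp_rot: [0.001, -3.141, -0.001]
wrist_force: [1.6, 0.8, 0.2]
width: 0.997
grip_force: 0.0
time: 2.98
tool_pos: [0.447, -0.3374, 0.2109]
tcp_rot: [0.001, -3.141, -0.002]
wrist_force: [1.0, 0.1, 0.6]
width: 0.994
grip_force: 0.0
```

```bash
python3 - <<'E'
from h import *
i=imaging.camera_info("wrist"); im=imaging.read_camera("wrist"); cv2.imwrite("pics/w1.png",im[:,:,::-1])
print(i["extrinsics"].round(3), status.read_state()["tool_pos"])
for b in blobs(im,(20,90,60),(35,255,255),amin=100): print(b,ray("wrist",b[0],.029,i))
E
```

```text
[[ 0.     0.952  0.306  0.368]
 [ 1.    -0.     0.001 -0.338]
 [ 0.001  0.306 -0.952  0.355]
 [ 0.     0.     0.     1.   ]] [ 0.44751004 -0.33724488  0.21168626]
(array([301.3, 212.7]), array([44.2, 45. ]), 125, 685.5, (279, 191, 45, 42)) [ 0.44801163 -0.35225988  0.029     ]
```

View pics/w1.png

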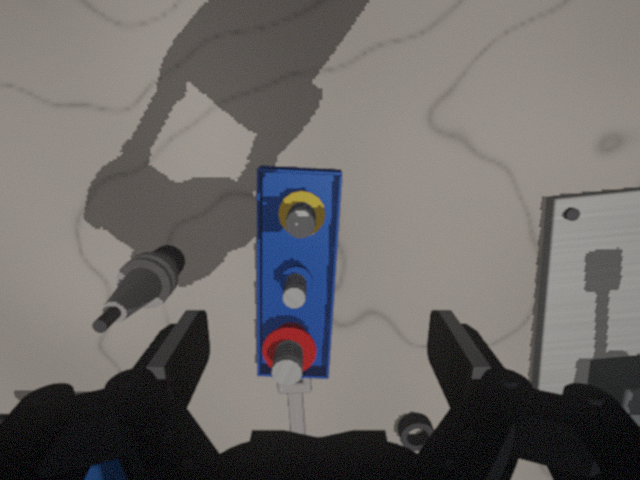

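The wrist view shows the yellow flange centred at (301,213), i.e. (0.448,-0.352), which agrees with the other views. I descend to TCP z≈0.036 and grip.

```bash
python3 jog.py '[[[-0.001, -0.015, 0.03], 0], [[0, 0, 0.05], 0], [[0, 0, 0.05], 0], [[0, 0, 0.03], 0], [[0, 0, 0.016], 0]]'
python3 jog.py '[[[0, 0, 0], 0], [[0, 0, 0], 0], [[0, 0, 0], 0], [[0, 0, 0], 0], [[0, 0, 0], 0]]' 0.0 50
python3 jog.py '[[[0, 0, 0], 0], [[0, 0, 0], 0], [[0, 0, 0], 0], [[0, 0, 0], 0]]'
```

```text
time: 3.65
tool_pos: [0.4484, -0.3514, 0.0346]
tcp_rot: [0.005, -3.141, -0.001]
wrist_force: [0.0, -0.0, 0.5]
width: 0.999
grip_force: 0.0
time: 4.28
tool_pos: [0.4494, -0.3538, 0.0369]
tcp_rot: [-0.002, 3.139, -0.003]
wrist_force: [0.1, 1.4, 5.8]
width: 0.253
grip_force: 48.8
time: 4.78
tool_pos: [0.4494, -0.3538, 0.0369]
tcp_rot: [-0.002, 3.139, -0.002]
wrist_force: [-1.1, 0.2, 6.7]
width: 0.254
grip_force: 48.8
```

```bash
python3 jog.py '[[[0, 0, -0.03], 0], [[0, 0, -0.05], 0], [[0, 0, -0.05], 0], [[0, 0, -0.05], 0], [[0, 0, -0.035], 0]]'
python3 jog.py '[[[-0.007, 0.03, 0], 0], [[-0.007, 0.052, 0], 0], [[-0.007, 0.052, 0], 0], [[-0.007, 0.052, 0], 0], [[-0.007, 0.052, 0], 0]]'
python3 jog.py '[[[-0.007, 0.052, 0], 0], [[-0.007, 0.052, 0], 0], [[-0.007, 0.052, 0], 0], [[-0.007, 0.052, 0], 0], [[-0.007, 0.052, 0], 0]]'
python3 jog.py '[[[-0.008, 0.04, 0], 0], [[0, 0.02, 0], 0], [[0, 0, 0], 0], [[0, 0, 0], 0], [[0, 0, 0], 0]]'
python3 - <<'E'
from h import *
print(status.read_state()["tool_pos"],status.read_state()["tcp_rot"])
i=imaging.camera_info("wrist"); im=imaging.read_camera("wrist"); cv2.imwrite("pics/w2.png",im[:,:,::-1])
T=imaging.read_camera("top"); cv2.imwrite("pics/t2.png",T[:,:,::-1])
for b in blobs(im,(20,90,60),(35,255,255),amin=100): print(b,ray("wrist",b[0],.104,i))
E
```

```text
time: 5.4
tool_pos: [0.4488, -0.3535, 0.2533]
tcp_rot: [-0.002, 3.139, -0.003]
wrist_force: [-0.3, -0.4, -0.7]
width: 0.251
grip_force: 48.8
time: 6.02
tool_pos: [0.4828, -0.1135, 0.2503]
tcp_rot: [-0.001, 3.141, -0.0]
wrist_force: [0.4, 0.8, -0.7]
width: 0.252
grip_force: 48.9
time: 6.65
tool_pos: [0.5176, 0.1467, 0.2503]
tcp_rot: [-0.002, 3.141, -0.0]
wrist_force: [1.3, -0.9, -0.8]
width: 0.253
grip_force: 48.9
time: 7.28
tool_pos: [0.5256, 0.2038, 0.2503]
tcp_rot: [-0.001, -3.142, 0.001]
wrist_force: [0.4, 0.5, 0.9]
width: 0.252
grip_force: 48.9
[0.5256341  0.20375516 0.25031802] [-5.39364971e-04 -3.14155515e+00  6.89945472e-04]
(array([198.2, 461.3]), array([16.5, 51.6]), 44, 448.5, (180, 440, 33, 40)) [0.77132021 0.08419578 0.104     ]
(array([295.6, 421. ]), array([26.1, 43.6]), 103, 564.0, (279, 409, 29, 26)) [0.72164112 0.18181914 0.104     ]
(array([321.6, 290.3]), array([59.1, 88.3]), 98, 1865.5, (275, 260, 91, 47)) [0.58507413 0.20633326 0.104     ]
(array([318.4, 223.3]), array([66.5, 68.4]), 97, 3468.5, (285, 190, 68, 67)) [0.526688   0.20369559 0.104     ]
```

View pics/w2.png

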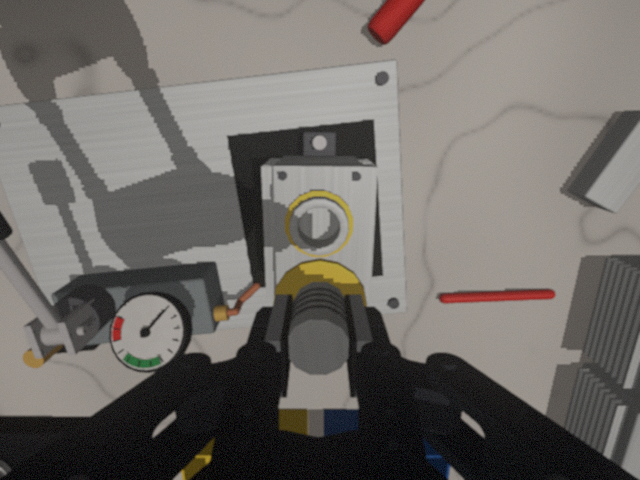

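The ring is centred at (318,223), i.e. (0.527,0.204). The held bung's flange spans columns 275–366 with its near edge at row 260. Next I check how the bung sits in the tool.

```bash
python3 - <<'E'
from h import *
im=cv2.imread("pics/w2.png")[:,:,::-1].copy()
h=cv2.cvtColor(im,cv2.COLOR_RGB2HSV); m=cv2.inRange(h,(20,90,60),(35,255,255)); m[:259]=0;m[308:]=0
m[:, :270]=0;m[:,372:]=0
for z in(.240,.242):
    # outer upper edge of flange (top face z ; bottom edge z-.004 is hidden behind/outer) circle fit
    P=[]
    for u in range(276,366):
        r=np.flatnonzero(m[:,u])
        if len(r): P.append(ray("wrist",(u,r[0]-.5),z)[:2])
    P=np.array(P); A=np.c_[2*P,np.ones(len(P))]; s=np.linalg.lstsq(A,(P**2).sum(1),rcond=None)[0]
    print(z,s[:2],np.sqrt(s[2]+s[:2]@s[:2]))
E
```

```text
0.24 [0.52611753 0.20442199] 0.020445815060448413
0.242 [0.52508919 0.20441745] 0.0201804360627152
```

```bash
python3 jog.py '[[[-0.001, -0.0006, 0.04], 0], [[0, 0, 0.04], 0], [[0, 0, 0.015], 0], [[0, 0, 0], 0], [[0, 0, 0], 0]]'
python3 - <<'E'
from h import *
i=imaging.camera_info("wrist"); im=imaging.read_camera("wrist"); cv2.imwrite("pics/w3.png",im[:,:,::-1])
for b in blobs(im,(20,90,60),(35,255,255),(200,150,440,320),amin=100): print(b,ray("wrist",b[0],.104,i))
E
```

```text
time: 8.0
tool_pos: [0.528, 0.2048, 0.1572]
tcp_rot: [-0.001, 3.139, 0.002]
wrist_force: [-0.3, -0.3, -1.0]
width: 0.246
grip_force: 48.9
(array([320.1, 269.3]), array([ 96.3, 110.3]), 136, 5866.5, (268, 218, 98, 89)) [0.53030276 0.20581804 0.104     ]
```

View pics/w3.png

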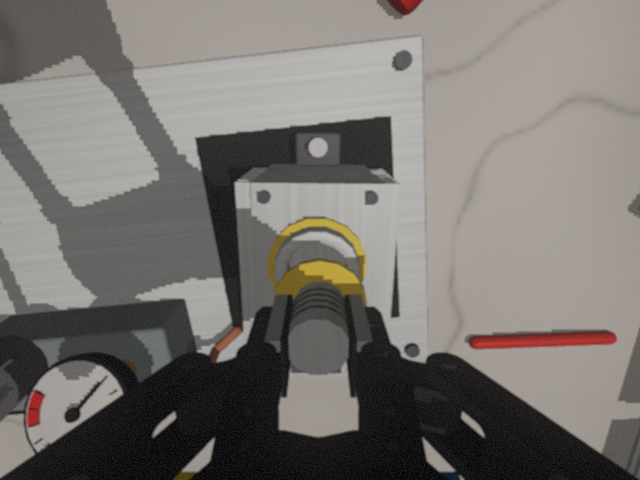

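The ring spans columns 268–366, with the held flange about 1 px right of its axis. I fit circles for the ring and the flange in this view.

```bash
cat > fit.py <<'E'
from h import *
import sys
im=cv2.imread(sys.argv[1])[:,:,::-1].copy()
info=imaging.camera_info("wrist")
h=cv2.cvtColor(im,cv2.COLOR_RGB2HSV); m=cv2.inRange(h,(20,90,60),(35,255,255))
def circ(pix,z):
    P=np.array([ray("wrist",p,z,info)[:2] for p in pix]); A=np.c_[2*P,np.ones(len(P))]; s=np.linalg.lstsq(A,(P**2).sum(1),rcond=None)[0]
    return s[:2].round(4),round(float(np.sqrt(s[2]+s[:2]@s[:2])),4)
r=[(u,np.flatnonzero(m[200:300,u])[0]+199.5) for u in range(270,365)]
print("ring",circ([p for p in r if p[1]<258],.104))
f=[]
for u in range(285,355):
    c=np.flatnonzero(m[250:295,u])+250
    g=np.split(c,np.flatnonzero(np.diff(c)>1)+1)[-1]
    if g[0]>251: f.append((u,g[0]-.5))
tz=status.read_state()["tool_pos"]; print(tz,"flange",circ(f,tz[2]-.008), len(f))
E
python3 fit.py pics/w3.png
```

```text
ring (array([0.5273, 0.2039]), 0.0268)
[0.52820096 0.20493725 0.15743159] flange (array([0.5274, 0.2053]), 0.0205) 70
```

```bash
python3 jog.py '[[[0, -0.0011, 0], 0], [[0, 0, 0.008], 0], [[0, 0, 0.008], 0], [[0, 0, 0.006], 0], [[0, 0, 0], 0]]'
python3 jog.py '[[[0, 0, 0.003], 0], [[0, 0, 0.002], 0], [[0, 0, 0], 0]]'
```

```text
time: 8.68
tool_pos: [0.5259, 0.2032, 0.1321]
tcp_rot: [0.002, -3.14, 0.001]
wrist_force: [-0.1, 0.1, -0.2]
width: 0.254
grip_force: 48.9
time: 9.05
tool_pos: [0.5268, 0.2034, 0.1284]
tcp_rot: [-0.002, 3.141, 0.0]
wrist_force: [-0.6, -0.3, -0.5]
width: 0.251
grip_force: 48.9
```

```bash
python3 jog.py '[[[0, 0, 0.001], 0], [[0, 0, 0], 0]]'; python3 jog.py '[[[0, 0, 0.001], 0], [[0, 0, 0], 0]]';python3 jog.py '[[[0, 0, 0.001], 0], [[0, 0, 0], 0]]'
```

```text
time: 9.3
tool_pos: [0.5269, 0.2035, 0.1282]
tcp_rot: [-0.002, 3.141, 0.0]
wrist_force: [-1.8, -0.5, 4.8]
width: 0.253
grip_force: 49.6
time: 9.55
tool_pos: [0.5271, 0.2036, 0.1281]
tcp_rot: [-0.002, 3.141, 0.0]
wrist_force: [-3.0, -1.2, 9.9]
width: 0.253
grip_force: 50.0
time: 9.8
tool_pos: [0.5271, 0.2036, 0.128]
tcp_rot: [-0.002, 3.14, 0.001]
wrist_force: [-6.8, -1.4, 13.8]
width: 0.255
grip_force: 50.4
```

Contact came at TCP z=0.128, as predicted. I release the bung, rise and verify.

```bash
python3 jog.py '[[[0, 0, -0.002], 0], [[0, 0, 0], 0], [[0, 0, 0], 0], [[0, 0, 0], 0], [[0, 0, 0], 0]]' 1.0
python3 jog.py '[[[0, 0, -0.01], 0], [[0, 0, -0.03], 0], [[0, 0, -0.04], 0], [[0, 0, -0.03], 0], [[0, 0, 0], 0]]'
python3 jog.py '[[[0, 0, 0], 0], [[0, 0, 0], 0], [[0, 0, 0], 0]]'
python3 - <<'E'
from h import *
i=imaging.camera_info("wrist"); im=imaging.read_camera("wrist"); cv2.imwrite("pics/w4.png",im[:,:,::-1])
print(status.read_state()["tool_pos"])
for b in blobs(im,(20,90,60),(35,255,255),(200,150,440,320),amin=100): print(b,ray("wrist",b[0],.120,i))
E
```

```text
time: 10.42
tool_pos: [0.5265, 0.2033, 0.127]
tcp_rot: [0.002, -3.141, 0.0]
wrist_force: [0.2, -0.1, 0.1]
width: 0.998
grip_force: 0.0
time: 11.05
tool_pos: [0.529, 0.2042, 0.2417]
tcp_rot: [-0.002, 3.134, 0.004]
wrist_force: [-1.0, -0.5, -0.1]
width: 1.0
grip_force: 0.0
time: 11.42
tool_pos: [0.5259, 0.2032, 0.2358]
tcp_rot: [0.002, -3.139, 0.001]
wrist_force: [-0.5, -0.4, -0.2]
width: 1.0
grip_force: 0.0
[0.52609552 0.20321941 0.23607425]
(array([319.3, 228.5]), array([69.4, 72.3]), 98, 2489.0, (284, 194, 72, 66)) [0.52211317 0.20368504 0.12      ]
```

View pics/w4.png

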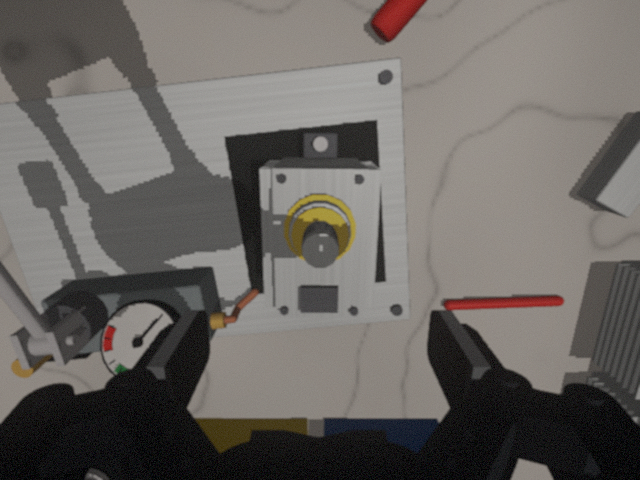

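The wrist view shows the bung's flange concentric on the ring at (319,228), standing upright. I close the gripper and go above the pad.

```bash
python3 jog.py '[[[0, -0.02, -0.01], 0], [[0.005, -0.05, -0.02], 0], [[0.005, -0.05, 0], 0], [[0.007, -0.05, 0], 0], [[0.007, -0.05, 0], 0]]' 0.0
python3 jog.py '[[[0, -0.009, 0], 0], [[0, 0, 0], 0], [[0, 0, 0], 0], [[0, 0, 0], 0]]'
python3 - <<'E'
from h import *
i=imaging.camera_info("wrist"); im=imaging.read_camera("wrist"); cv2.imwrite("pics/w5.png",im[:,:,::-1])
print(status.read_state()["tool_pos"])
for b in blobs(im,(0,0,0),(180,255,45),(200,100,440,400),amin=100): print(b,ray("wrist",b[0],.158,i))
print(tri([("top",(348.6,240.4)),("scene",(305.1,231))]))
E
```

```text
time: 12.1
tool_pos: [0.5025, -0.0192, 0.2682]
tcp_rot: [-0.002, 3.14, -0.001]
wrist_force: [0.6, -0.8, -0.0]
width: 0.0
grip_force: 0.0
time: 12.6
tool_pos: [0.5031, -0.0245, 0.2673]
tcp_rot: [0.005, -3.141, -0.0]
wrist_force: [0.2, -0.3, -0.6]
width: 0.003
grip_force: 0.0
[ 0.50305556 -0.0245694   0.26721949]
(array([408.7, 336.1]), array([58.5, 64.4]), 64, 112.5, (377, 307, 42, 45)) [0.58310012 0.04471838 0.158     ]
(array([319.2, 386.1]), array([177.4, 243.2]), 88, 12605.0, (200, 294, 240, 106)) [ 0.62915241 -0.02356019  0.158     ]
(array([317. , 233.4]), array([53.9, 74.4]), 173, 2348.0, (292, 206, 50, 59)) [ 0.50121214 -0.02549205  0.158     ]
[ 0.50481965 -0.02511727  0.15210909]
```

View pics/w5.png

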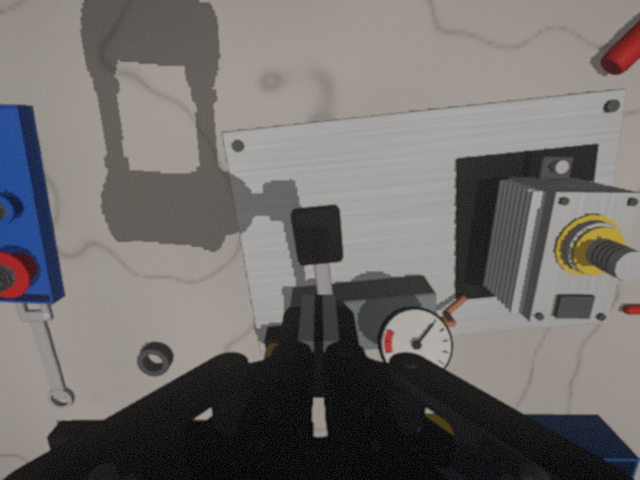

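The pad is centred at (317,233), i.e. (0.502,-0.0255); the needle is at rest and the bung is still upright. I come down onto the pad in steps.

```bash
python3 jog.py '[[[0.004, -0.001, 0.03], 0], [[0, 0, 0.04], 0], [[0, 0, 0.025], 0], [[0, 0, 0], 0], [[0, 0, 0], 0]]'
python3 jog.py '[[[0, 0, 0.006], 0], [[0, 0, 0.006], 0], [[0, 0, 0.006], 0], [[0, 0, 0.006], 0], [[0, 0, 0], 0]]'
python3 jog.py '[[[0, 0, 0.006], 0], [[0, 0, 0.005], 0], [[0, 0, 0.004], 0], [[0, 0, 0], 0], [[0, 0, 0], 0]]'
```

```text
time: 13.28
tool_pos: [0.4998, -0.0263, 0.1734]
tcp_rot: [-0.003, 3.14, -0.0]
wrist_force: [1.1, -0.1, 0.4]
width: -0.001
grip_force: 0.0
time: 13.9
tool_pos: [0.4988, -0.0268, 0.1479]
tcp_rot: [0.002, -3.141, 0.0]
wrist_force: [-1.7, -0.5, 4.2]
width: 0.003
grip_force: 1.7
time: 14.52
tool_pos: [0.4983, -0.0268, 0.1334]
tcp_rot: [0.002, -3.14, 0.0]
wrist_force: [-4.4, -0.9, 4.7]
width: -0.001
grip_force: 2.6
```

```bash
python3 jog.py '[[[0, 0, 0.004], 0], [[0, 0, 0.004], 0], [[0, 0, 0.003], 0], [[0, 0, 0], 0], [[0, 0, 0], 0]]'
python3 jog.py '[[[0, 0, 0.002], 0], [[0, 0, 0.0015], 0], [[0, 0, 0], 0], [[0, 0, 0], 0], [[0, 0, 0], 0]]'
python3 - <<'E'
from h import *
a=imaging.read_camera("wrist");b=imaging.read_camera("top"); s=imaging.read_camera("scene")
r=lambda x:cv2.resize(x,(380,380),interpolation=cv2.INTER_CUBIC)
cv2.imwrite("pics/g1.png",np.hstack([cv2.resize(a,(506,380)),r(b[170:220,285:335])])[:,:800,::-1])
cv2.imwrite("pics/s1.png",np.vstack([np.hstack([r(a[220:480,320:640]),r(b[170:260,225:370])])])[:,:,::-1])
E
```

```text
time: 15.15
tool_pos: [0.4979, -0.0268, 0.1224]
tcp_rot: [0.002, -3.139, 0.0]
wrist_force: [-6.1, -0.9, 6.7]
width: 0.002
grip_force: 3.6
time: 15.78
tool_pos: [0.4979, -0.0268, 0.119]
tcp_rot: [0.002, -3.139, 0.0]
wrist_force: [-5.5, -0.9, 7.4]
width: 0.002
grip_force: 3.9
```

View pics/s1.png

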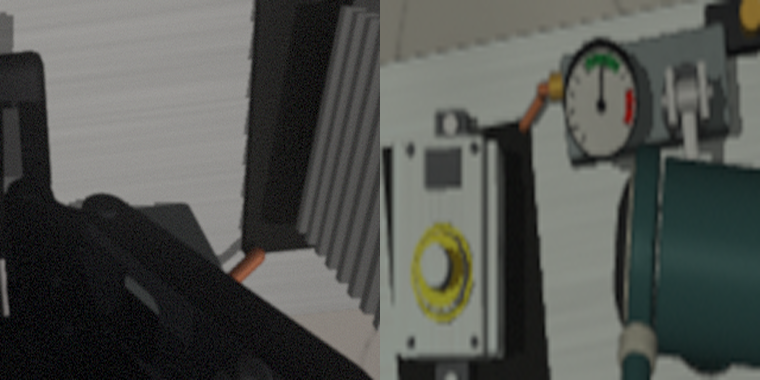

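The top view shows the needle pointing straight up, in the middle of the green sector, with the bung seated in its ring. I hold it there for over three seconds and then hand in.

```bash
for k in 1 2 3 4 5 6; do python3 jog.py '[[[0, 0, 0], 0], [[0, 0, 0], 0], [[0, 0, 0], 0], [[0, 0, 0], 0], [[0, 0, 0], 0]]' | tr '\n' ' '; echo; done
python3 -c "from workcell import bot, imaging, status, finish_job; print(finish_job())"
```

```text
time: 16.55 tool_pos: [0.4979, -0.0268, 0.119] tcp_rot: [0.002, -3.139, 0.0] wrist_force: [-5.6, -1.0, 8.0] width: -0.0 grip_force: 3.9 
time: 17.18 tool_pos: [0.4978, -0.0268, 0.119] tcp_rot: [0.002, -3.139, 0.0] wrist_force: [-5.8, -0.8, 7.5] width: -0.001 grip_force: 3.9 
time: 17.8 tool_pos: [0.4979, -0.0268, 0.119] tcp_rot: [0.002, -3.139, 0.0] wrist_force: [-5.4, -1.4, 7.3] width: 0.002 grip_force: 3.9 
time: 18.42 tool_pos: [0.4979, -0.0268, 0.1191] tcp_rot: [0.002, -3.139, 0.0] wrist_force: [-5.7, -1.1, 8.2] width: -0.003 grip_force: 3.9 
time: 19.05 tool_pos: [0.4979, -0.0268, 0.119] tcp_rot: [0.002, -3.139, 0.0] wrist_force: [-6.0, -1.2, 7.3] width: 0.001 grip_force: 3.9 
time: 19.68 tool_pos: [0.4978, -0.0268, 0.119] tcp_rot: [0.002, -3.139, 0.0] wrist_force: [-5.0, -0.6, 7.3] width: 0.002 grip_force: 3.9 
the job is handed in; nothing more can be done
None
```

The yellow bung is in the port with its flange on the rim and let go, and the lever was held about 4 s at roughly 7.5 N with the needle mid-green and is still held; the job is handed in at 19.7 s, and no verdict came back.

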